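# Tuck an apron plate under the lapped leaf and hold it down

### The arm

A 6-joint arm with a two-finger parallel gripper is mounted at the origin on the work surface. World frame = base frame: x ahead of the robot, y to its left, z up, the work surface at z = 0. Lengths are in m, angles in rad, forces in N, time in s.
With the tool pointing down it reaches from about 0.35 to 0.975 m from the base axis. Payload 7.1 kg.
Tool frame: the origin (TCP) lies midway between the tips of the shut fingers; the grasp point (between the pads) lies 19 mm behind it; z points along the fingers, y is the line along which they close (so a half turn about z gives the same grasp; the last joint's range is limited). The gripper opens to 88 mm and grips with 3 to 60 N. Pads are 20 mm wide; open, the fingers measure 115 mm over their backs; the gripper's body (75 mm by 178 mm) begins 61 mm behind the grasp point.
Start: joints at [1.213, 0.423, 1.63, -0, 1.089, -0.019], TCP at [0.208, 0.589, 0.223] pointing down, gripper open.
Joint ranges: [-3, 3], [-0.9, 2.11], [0.09, 2.58], [-1.31, 4.45], [0.11, 2.69], [-2.54, 2.54]. Speed limits (rad/s): [2.39, 2.39, 3.01, 3.14, 3.14, 3.14].

### API

Orientations are given as a rotation vector (axis times angle).
In Python, from bench import r, viewer, order, spotter gives the robot as it stands.
- The arm moves only by the shell command python3 -m creep 'ROWS' [OPENING] [FORCE]. ROWS is JSON, a list of rows, each a list of 4 numbers: the shift along the tool's x, y, z in cm, then the turn about the tool's z in units of 5 degrees (1.0 is 5 degrees). A call has 1 to 10 rows; each row shifts and turns the commanded pose from where the row before left it, along the tool's axes as they then stand; what a row does not reach is not made up. A row lasts 1/8 s, in which the tool goes at most 62.5 mm and 10.7 degrees, less where a joint would pass 70% of its speed; a pose out of reach is approached as far as the arm can. A call is refused whole if a number of a shift passes 6.25 or a number of a turn 1, either way. A call with a gripper value outside its range is refused whole. OPENING is the opening in per cent of the stroke, from 0 (shut) to 100 (fully open), set as the call begins (- or left out, the last holds). The fingers move at their own pace and stop on an object; FORCE is the grip in N (left out, the last holds). Time passes only in rows, so rows that do not move let the fingers close. It gives the time, the measured TCP pose, the force, the opening and the grip force at its end, in the units of the state.
- r.read_state(): the state, without advancing time (a new reading comes with each control period).
- viewer.get_image(name): name is "side" or "top" or "wrist"; returns the picture (420x560x3 uint8, red, green, blue); there is no depth.
- viewer.get_calibration(name): a dict with "K" (3x3 intrinsics, pixels), "R" (3x3) and "t" (3): a world point X has camera coordinates R X + t; the wrist camera has in their place "hand_eye" (4x4, takes a point from camera to tool coordinates, whose origin is the TCP and whose axes are the flange's). Camera axes: x right, y down, z forward; pixel columns grow to the right and rows downward; lengths in m; the calibration is good to about 2 mm. A picture is of the moment at which its call begins: read the wrist's pose just before it. get_calibration takes no time and is no camera call.
- order.close_job(): hands the job in; it is judged then, once.
Trained networks look in the newest picture that a camera, given by its name, has taken for a name from the list of things; names that differ only in an ending like _2 or _b are one class to them, and where a whole thing is asked for, a point or a joint stands for the part that bears it (a point fixed in the world has none). Each returns a list of dicts, best first, with "conf" (0 to 1); they miss things now and then, are a little off and sometimes report something else, mostly with a low value. They report only what shows in the picture. A call takes as long as a camera call. They do not tell look-alikes from the thing itself.
- spotter.spot_in(camera, query): "location" ([x, y, z] in m, in world coordinates, good to about 4 mm: the middle of the surface that is visible of it).
- spotter.outline_of(camera, query): "mask" (420x560 bool, what is visible of it).
The state is a dict: "t": time; "joint_pos": joint angles; "qd": joint speeds; "tau": joint torques, N m; "tcp_pos": TCP position; "eef_rot": TCP orientation; "ft_force": force on the tool from outside, world axes, zero at the start; "wrist_torque": the same for the moment, N m; "width": finger opening in m; "finger_force": force on a finger pad.
Only numpy, scipy, OpenCV 4.12 (cv2) and the standard library are available. Lean on these libraries where they do the work, as an engineer would, in place of code of your own. Each camera call takes 0.05 s, during which the arm holds its last target. There are 200 camera calls.

### The job

Pick up the aluminium angle (the apron) by its upstand and slide its flange squarely and centrally under the hinged cover leaf of the station where the flanged hub shell stands, fully home against the stop beneath the leaf, without lifting either leaf. Finish while still gripping the apron by its upstand and pressing it firmly down flat on the board (a push of 10 newtons or so), so that it could be screwed down: do not let go. Leave the hub, the tube, the loose flat plate and the oil bottle where they stand.

Things in the scene. Friction and masses are not known exactly. Their poses are not given: they have to be found in the camera images.
- apron: loose aluminium angle, 130 g, flat on the bench left or right of the stand: a flange 85 (x) by 90 (y) by 4 mm thick, with an upstand 8 mm thick, rising to 35 mm above the underside, along its whole rear (-x) edge. Origin at the centre of the flange's underside, z up; the upstand's mid-plane is at x = -38.5 mm, the edge to tuck in at x = +42.5 mm
- apron_edge (a point): middle of the apron's tucking edge (+x edge), on its underside; axes as the apron's
- stand: fixed two-station assembly stand, 244 (x) by 300 (y) mm, its place and yaw vary. Origin on the bench; x points from its front (robot side) to its rear, y to its left, z up. Board top 12 mm above the bench all over. Two like stations at y = +75 mm (left) and -75 mm (right); each has clear board at x = -120 to -10, a level cover leaf over x = -10 to +56, a hinge rail 22 mm high behind it
- landing: the fixed dark wooden front board of the stand (x = -120 to +24 mm of the stand's frame, full width), on which the apron is pressed; same origin and axes as the stand
- left_lip (a point): on the board top straight below the middle of the left leaf's free front edge; stand's axes, so +x leads in under the leaf. The leaf's underside is 8 mm above the board; a stop bar across the station, hidden under the leaf, has its face 34 mm in from the lip
- right_lip (a point): the same for the right leaf
- left_place (a point): middle of the place behind the left leaf, on the board top (12 mm above the bench)
- right_place (a point): the same behind the right leaf
- left_leaf (a joint): left leaf, a steel plate 66 (x) by 110 (y) by 3 mm hinged at its rear edge. Angle in rad: 0 = level on its rest, grows as its front edge is lifted; loose hinge, held down only by its own weight, 140 g
- right_leaf (a joint): the same for the right leaf
- hub: loose bare hub shell, aluminium, spool-shaped with two flanges 54 mm across, 70 mm high, standing on the left or the right place: it marks the station to use. Origin at the centre of its underside
- tube: loose plain straight aluminium tube, 36 mm across, 70 mm high, standing on the other place. Origin at the centre of its underside
- plate: loose flat aluminium plate 85 by 90 by 8 mm without upstand, on the bench on the other side of the stand from the apron; not needed. Origin at the centre of its underside
- oiler: loose white oil bottle, 44 mm across, 120 mm high, on the bench to the right; not needed. Origin at the centre of its underside
Mind the look-alikes: they are no part of the job. Leave any purple or yellow look-alike of the apron alone.

How it is judged:
By the outcome, as a careful person would: the job done as asked, in the order asked, and still so for the second after the job is handed in, while the arm keeps its last pose, push and grip.
It also fails if it takes over 35 s, if anything falls off the work surface, if the arm or the gripper's body presses on something with over 40 N, if the wrist force passes 120 N, or if a joint passes its speed limit or range.

## Working session

There is one attempt and no reset: what is moved stays moved. The work goes in short steps, Python scripts to look and compute and a shell command to move; the robot and the scene stay as the last step left them, time stands still between calls to the robot, and variables do not carry over. Pictures are saved under pics/ and viewed, at most 10 in all, crops included, and the job is handed in when it is done.

```bash
mkdir -p pics; ls
python3 - <<'E'
from bench import r,viewer,spotter
import cv2,numpy as np
s=r.read_state();print({k:np.round(v,4).tolist() for k,v in s.items()})
a=[]
for c in("side","top"):
    im=viewer.get_image(c);cv2.imwrite(f'pics/{c}0.png',im[:,:,::-1])
    k=viewer.get_calibration(c);print(c,np.round(k["K"],1).tolist(),np.round(k["R"],3).tolist(),np.round(k["t"],3).tolist())
    for q in("apron","plate","hub","tube","stand","left_leaf","right_leaf","oiler"):
        print(q,[(round(d["conf"],2),np.round(d["location"],3).tolist()) for d in spotter.spot_in(c,q)][:4])
E
```

```text
pics
{'t': 0.0, 'joint_pos': [1.213, 0.4238, 1.6307, -0.0, 1.0886, -0.019], 'qd': [-0.0002, -0.0002, -0.0005, -0.0001, 0.0014, -0.0005], 'tau': [-0.002, -54.4621, -27.3663, 0.0642, 0.0227, -0.0001], 'tcp_pos': [0.2075, 0.589, 0.2219], 'eef_rot': [-0.5295, -3.0964, 0.0023], 'ft_force': [-0.0984, -0.7171, 0.2715], 'wrist_torque': [-0.073, -0.0001, -0.029], 'finger_force': 0.0, 'width': 0.0879}
side [[440.7, 0.0, 279.1], [0.0, 440.7, 207.9], [0.0, 0.0, 1.0]] [[0.953, -0.301, 0.0], [-0.168, -0.533, -0.829], [0.25, 0.791, -0.559]] [-0.511, 0.035, 1.12]
apron [(0.82, [0.366, -0.249, 0.007]), (0.8, [0.231, -0.355, 0.008]), (0.75, [0.423, -0.461, 0.004]), (0.72, [0.636, -0.071, 0.016])]
plate [(0.86, [0.434, 0.302, 0.008]), (0.51, [0.669, -0.114, 0.026])]
hub [(0.77, [0.738, 0.031, 0.059])]
tube [(0.88, [0.739, -0.121, 0.057])]
stand [(0.96, [0.633, -0.075, 0.014])]
left_leaf []
right_leaf [(0.7, [0.675, -0.116, 0.023])]
oiler [(0.67, [0.686, -0.355, 0.062])]
top [[414.9, 0.0, 286.1], [0.0, 414.9, 209.8], [0.0, 0.0, 1.0]] [[0.025, -1.0, -0.005], [-0.982, -0.024, -0.186], [0.186, 0.009, -0.982]] [-0.148, 0.52, 1.114]
apron [(0.73, [0.526, -0.321, 0.005]), (0.73, [0.64, -0.036, 0.01]), (0.71, [0.378, -0.245, 0.003]), (0.68, [0.463, -0.623, 0.005])]
plate [(0.83, [0.436, 0.309, 0.008])]
hub [(0.94, [0.735, 0.039, 0.072])]
tube [(0.58, [0.735, -0.114, 0.065])]
stand [(0.79, [0.638, -0.038, 0.011])]
left_leaf [(0.85, [0.669, 0.04, 0.023]), (0.28, [0.529, -0.323, 0.004])]
right_leaf [(0.73, [0.668, -0.107, 0.021])]
oiler [(0.79, [0.68, -0.335, 0.08])]
```

View pics/side0.png

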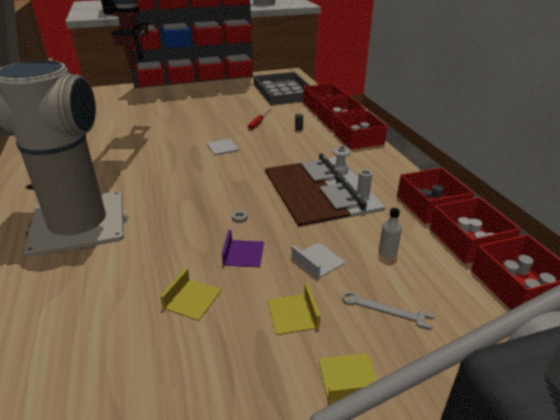

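View pics/top0.png

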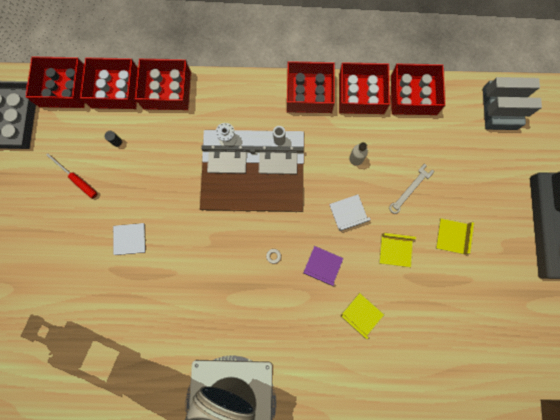

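Candidates for the apron in the top picture: purple (323,265), yellow (397,250), (454,237) and (362,315), bare-metal angle (349,213), and the flat plate (129,239). By the description it is the metal angle at (349,213), with its upstand along the lower (-x) edge. The hub stands at (225,131), so the left station is the one to use.

```bash
cat > h.py <<'E'
import numpy as np,cv2
from scipy.spatial.transform import Rotation as Ro
from bench import r,viewer,spotter
def cam(c):
    k=viewer.get_calibration(c);K=np.array(k["K"])
    if "R" in k: return K,np.array(k["R"]),np.array(k["t"])
    s=r.read_state();T=np.eye(4);T[:3,:3]=Ro.from_rotvec(s["eef_rot"]).as_matrix();T[:3,3]=s["tcp_pos"]
    M=np.linalg.inv(T@np.array(k["hand_eye"]));return K,M[:3,:3],M[:3,3]
def unproj(C,uv,z):
    K,R,t=C;d=(np.linalg.inv(K)@np.c_[np.atleast_2d(uv),np.ones(len(np.atleast_2d(uv)))].T).T@R;o=-R.T@t
    return o+d*((z-o[2])/d[:,2])[:,None]
def proj(C,X):
    K,R,t=C;p=(K@(R@np.atleast_2d(X).T+t[:,None])).T;return p[:,:2]/p[:,2:]
E
python3 - <<'E'
from h import *
C=cam("top");im=viewer.get_image("top")
for q,z in(("apron",.004),("landing",.012),("left_leaf",.023),("right_leaf",.023)):
    for d in spotter.outline_of("top",q)[:6]:
        m=d["mask"].astype(np.uint8);P=unproj(C,np.argwhere(m)[:,::-1].astype(float),z)[:,:2]
        rc=cv2.minAreaRect((P*1000).astype(np.float32));print(q,round(d["conf"],2),np.round(rc[0],1),np.round(rc[1],1),round(rc[2],1))
cv2.imwrite('pics/c1.png',cv2.resize(im[180:250,310:410],None,fx=6,fy=6,interpolation=cv2.INTER_CUBIC)[:,:,::-1])
E
```

```text
apron 0.95 [ 530.5 -317.7] [85.1 90.4] 21.1
apron 0.9 [ 424.9 -456.3] [98.8 89.8] 84.0
apron 0.88 [ 374.9 -244.4] [92.2 87. ] 68.0
apron 0.79 [ 468.7 -621.6] [99.5 97.3] 80.3
apron 0.68 [ 240.5 -354. ] [93.4 83.3] 48.3
apron 0.44 [651.9 -30.4] [252.5 308.2] 1.4
landing 0.86 [599.1 -33.1] [303.8 151.3] 89.9
left_leaf 0.7 [ 672.6 -108.4] [111.4  69.2] 89.4
left_leaf 0.65 [669.7  43.1] [ 67.2 109.5] 1.3
left_leaf 0.43 [645.9 -33.2] [243.5 301.8] 0.4
right_leaf 0.89 [ 673.1 -106.2] [ 67.2 108.5] 1.2
```

View pics/c1.png

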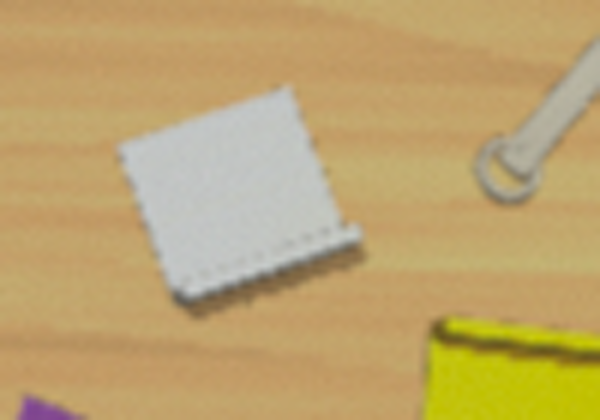

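The crop confirms the bare-metal angle, with its upstand along the lower edge at (270,265) in the crop. Its yaw is about 20°.

```bash
cat >> h.py <<'E'
def go(x,y,z,yaw_deg):
    "tool-axis shift (cm) to xyz in present axes; turn (units of 5 deg) so that tool y is along +-yaw"
    s=r.read_state();R=Ro.from_rotvec(s["eef_rot"]).as_matrix()
    a=np.degrees(np.arctan2(R[1,1],R[0,1]));d=(yaw_deg-a+90)%180-90
    print("t",round(s["t"],2),"tcp",np.round(s["tcp_pos"],4),"yaw_y",round(a,2),"q6",round(s["joint_pos"][5],2),"q1",round(s["joint_pos"][0],2),"tilt",np.round(R[:,2],4),"F",np.round(s["ft_force"],1),"w",round(s["width"],4))
    print("shift cm",np.round(R.T@(np.array([x,y,z])-s["tcp_pos"])*100,2),"turn",round(-d/5,2),"xaxis",np.round(R[:,0],3))
E
python3 -c "
from h import *
go(.46,0.1,.25,20);go(.48,-.33,.25,20);print(viewer.get_calibration('wrist'))"
```

```text
t 1.15 tcp [0.2077 0.5895 0.2227] yaw_y 70.59 q6 -0.02 q1 1.21 tilt [ 0.e+00  1.e-04 -1.e+00] F [ 0.3 -0.2  0.1] w 0.0878
shift cm [-40.07 -37.78  -2.73] turn 10.12 xaxis [-0.943  0.332  0.   ]
t 1.15 tcp [0.2077 0.5895 0.2227] yaw_y 70.59 q6 -0.02 q1 1.21 tilt [ 0.e+00  1.e-04 -1.e+00] F [ 0.3 -0.2  0.1] w 0.0878
shift cm [-56.24 -77.67  -2.73] turn 10.12 xaxis [-0.943  0.332  0.   ]
{'K': array([[314.99406577,   0.        , 278.79300878],
       [  0.        , 314.99406577, 213.07926892],
       [  0.        ,   0.        ,   1.        ]]), 'hand_eye': array([[-1.46666293e-03, -9.59065618e-01, -2.83180136e-01,
         7.73011923e-02],
       [ 9.99998918e-01, -1.37526566e-03, -5.21545526e-04,
        -1.98231038e-04],
       [ 1.10748466e-04, -2.83180595e-01,  9.59066598e-01,
        -1.61530488e-01],
       [ 0.00000000e+00,  0.00000000e+00,  0.00000000e+00,
         1.00000000e+00]])}
```

```bash
python3 -m creep '[[-4,-3.8,-0.27,0],[-4,-3.8,-0.27,0],[-4,-3.8,-0.27,0],[-4,-3.8,-0.27,0],[-4,-3.8,-0.27,0],[-4,-3.8,-0.27,0],[-4,-3.8,-0.27,0],[-4,-3.8,-0.27,0],[-4,-3.8,-0.27,0],[-4,-3.8,-0.27,0]]' 60 10
python3 -m creep '[[-2,-5,0,0],[-2,-5,0,0],[-2,-5,0,0],[-2,-5,0,0],[-2,-5,0,0],[-2,-5,0,0],[-2,-5,0,0],[-2,-5,0,0]]'
python3 -m creep '[[0,0,0,1],[0,0,0,1],[0,0,0,1],[0,0,0,1],[0,0,0,1],[0,0,0,1],[0,0,0,1],[0,0,0,1],[0,0,0,1],[0,0,0,1]]'
python3 - <<'E'
from h import *
go(.491,-.331,.1,20)
C=cam("wrist");im=viewer.get_image("wrist");cv2.imwrite('pics/w1.png',im[:,:,::-1])
for d in spotter.outline_of("wrist","apron"):
    P=unproj(C,np.argwhere(d["mask"])[:,::-1].astype(float),.004)[:,:2]
    rc=cv2.minAreaRect((P*1000).astype(np.float32));print(round(d["conf"],2),np.round(rc[0],1),np.round(rc[1],1),round(rc[2],1))
print(proj(C,[[.491,-.331,.035]]))
E
```

```text
t: 2.4
tcp_pos: [0.4594, 0.0964, 0.2501]
eef_rot: [0.53, 3.096, 0.001]
ft_force: [1.0, 0.6, 0.3]
width: 0.0529
finger_force: 0.0
t: 3.4
tcp_pos: [0.4765, -0.3342, 0.2498]
eef_rot: [0.53, 3.096, -0.0]
ft_force: [0.3, -0.0, -0.2]
width: 0.0527
finger_force: 0.0
t: 4.65
tcp_pos: [0.4766, -0.3323, 0.2497]
eef_rot: [1.792, 2.58, 0.0]
ft_force: [0.0, -0.1, 1.1]
width: 0.0531
finger_force: 0.0
t 4.65 tcp [ 0.4766 -0.3323  0.2497] yaw_y 20.42 q6 -0.99 q1 -0.63 tilt [ 1.e-04 -0.e+00 -1.e+00] F [ 0.  -0.1  1.1] w 0.0531
shift cm [-0.38  1.39 14.97] turn 0.08 xaxis [-0.349  0.937 -0.   ]
0.9 [ 528.8 -324.4] [84.5 98.2] 20.5
0.72 [ 228.8 -358.9] [112.1  97.6] 49.6
0.71 [ 368.  -246.2] [96.5 94.6] 67.9
0.67 [ 421.4 -454. ] [92.5 88.2] 83.9
[[290.16059662 189.41557169]]
```

View pics/w1.png

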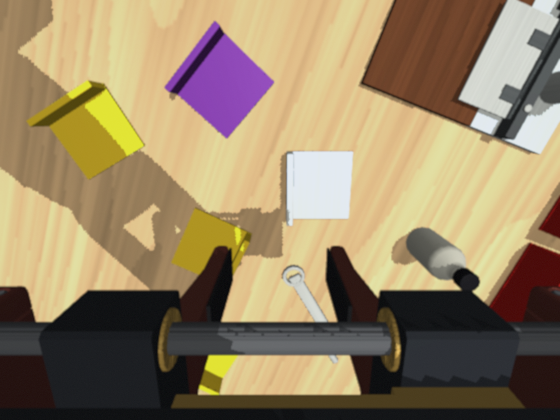

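The wrist view shows the upstand's top edge at columns about 287–294, rows 152–224, and the flange's far edge at column 352, rows 152–219. The apron is nearly aligned with the tool.

Run:
```python
from h import *
C=cam("wrist");im=cv2.imread('pics/w1.png')
s=r.read_state();R=Ro.from_rotvec(s["eef_rot"]).as_matrix();p=s["tcp_pos"]
f=lambda uv,z:np.round((unproj(C,uv,z)-p)@R*1000,1)[:,:2].tolist()
print("upstand top, tool mm",f([[287,152],[294,152],[286,224],[292,224]],.035));print("flange edge",f([[352.5,152],[351,219]],.004))
print("bottom left of up/ flange top junction",f([[294,152],[292,220]],.004))
cv2.imwrite('pics/c2.png',cv2.resize(im[140:235,270:365],None,fx=6,fy=6,interpolation=cv2.INTER_NEAREST))
```

```text
upstand top, tool mm [[41.2, 9.8], [41.2, 18.1], [-48.2, 9.1], [-48.2, 16.6]]
flange edge [[38.1, 94.1], [-51.5, 97.9]]
bottom left of up/ flange top junction [[38.2, 19.5], [-52.8, 17.9]]
```

View pics/c2.png

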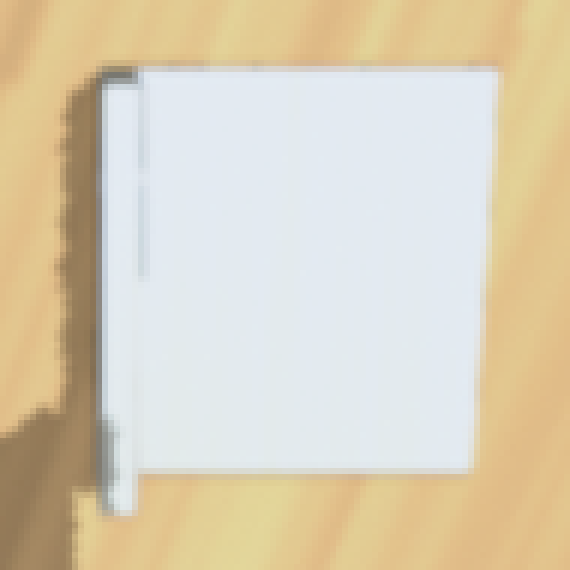

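```bash
python3 -m creep '[[-0.55,1.35,5,0],[0,0,5,0],[0,0,5,0],[0,0,4,0],[0,0,3,0],[0,0,1.7,0],[0,0,0,0]]'
python3 -m creep '[[0,0,0,0],[0,0,0,0],[0,0,0,0],[0,0,0,0],[0,0,0,0],[0,0,0,0]]' 0 35
python3 - <<'E'
from h import *
go(.5,-.33,.1,20)
im=viewer.get_image("wrist");cv2.imwrite('pics/w2.png',im[:,:,::-1])
E
```

```text
t: 5.62
tcp_pos: [0.4908, -0.3324, 0.0119]
eef_rot: [-1.787, -2.582, 0.0]
ft_force: [-0.1, -0.6, -0.5]
width: 0.0527
finger_force: 0.0
t: 6.38
tcp_pos: [0.4913, -0.3328, 0.0129]
eef_rot: [1.789, 2.583, -0.0]
ft_force: [-0.6, 1.2, 3.3]
width: 0.0078
finger_force: 35.0
t 6.38 tcp [ 0.4913 -0.3328  0.0129] yaw_y 20.59 q6 -0.97 q1 -0.62 tilt [ 1.e-04 -1.e-04 -1.e+00] F [-0.6  1.2  3.3] w 0.0078
shift cm [-0.05  0.92 -8.71] turn 0.12 xaxis [-0.352  0.936 -0.   ]
```

View pics/w2.png

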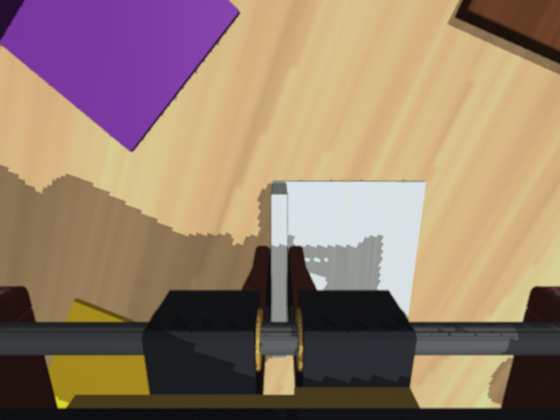

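```bash
python3 - <<'E'
from h import *
C=cam("wrist");s=r.read_state();R=Ro.from_rotvec(s["eef_rot"]).as_matrix();p=s["tcp_pos"]
f=lambda uv,z:np.round((unproj(C,uv,z)-p)@R*1000,1)[:,:2].tolist()
print("corner flange",f([[425,181.5],[288,181.5],[410,318]],.004),"upstand end",f([[271,193],[287,193]],.035))
E
python3 -m creep '[[0,0,-3,0],[0,0,-5,0],[0,0,-4,0],[4.8,2.4,0,0],[4.8,2.4,0,0],[4.8,2.4,0,0],[4.8,2.4,0,0],[4.8,2.4,0,0],[4.8,2.4,0,0],[4.8,2.4,0,0]]'
python3 -m creep '[[0,0,0,0.98],[0,0,0,0.98],[0,0,0,0.98],[0,0,0,0.98],[0,0,0,0]]'
python3 - <<'E'
from h import *
go(.53,.04,.13,1.2)
C=cam("wrist");im=viewer.get_image("wrist");cv2.imwrite('pics/w3.png',im[:,:,::-1])
for q,z in(("left_leaf",.023),("landing",.012)):
  for d in spotter.outline_of("wrist",q):
    P=unproj(C,np.argwhere(d["mask"])[:,::-1].astype(float),z)[:,:2]
    rc=cv2.minAreaRect((P*1000).astype(np.float32));print(q,round(d["conf"],2),np.round(rc[0],1),np.round(rc[1],1),round(rc[2],1))
E
```

```text
corner flange [[44.9, 80.3], [45.0, 5.2], [-41.6, 82.1]] upstand end [[45.6, -3.4], [45.6, 3.9]]
t: 7.68
tcp_pos: [0.53, 0.0426, 0.1324]
eef_rot: [-1.788, -2.582, 0.001]
ft_force: [0.4, 0.9, -1.3]
width: 0.0079
finger_force: 35.0
t: 8.3
tcp_pos: [0.53, 0.0409, 0.1324]
eef_rot: [-2.201, -2.241, 0.001]
ft_force: [0.1, -1.5, -2.2]
width: 0.0076
finger_force: 35.0
t 8.3 tcp [0.53   0.0409 0.1324] yaw_y 1.04 q6 0.04 q1 0.05 tilt [-7.e-04 -0.e+00 -1.e+00] F [ 0.1 -1.5 -2.2] w 0.0076
shift cm [-0.09  0.    0.24] turn -0.03 xaxis [-0.018  1.     0.   ]
left_leaf 0.98 [669.4  39.5] [ 70.8 112. ] 0.8
left_leaf 0.46 [643.  -33.3] [233.7 297.8] 0.4
landing 0.55 [ 770.5 -145.6] [40.8 86.2] 39.4
landing 0.48 [674.6  36.3] [ 72.7 116. ] 0.3
```

View pics/w3.png

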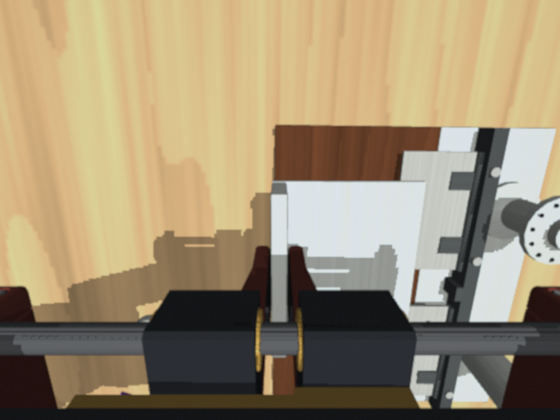

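Run:
```python
import cv2
im=cv2.imread('pics/w3.png');cv2.imwrite('pics/c3.png',cv2.resize(im[120:290,390:520],None,fx=3.5,fy=3.5,interpolation=cv2.INTER_NEAREST))
```

```text
(no output)
```

View pics/c3.png

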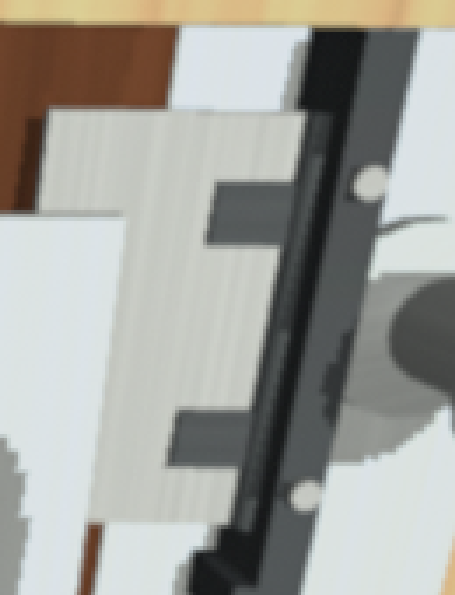

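Run:
```python
from h import *
C=cam("wrist");s=r.read_state();R=Ro.from_rotvec(s["eef_rot"]).as_matrix();p=s["tcp_pos"]
f=lambda n,uv,z:print(n,np.round((unproj(C,uv,z)-p)@R*1000,1)[:,:2].tolist())
f("front edge",[[403.4,150.9],[400.9,180.9]],.023)
f("far edge",[[403.4,150.9],[477.1,152.3]],.023)
f("near edge",[[417,269.4],[455.7,270]],.023)
f("stand left",[[278,126.5],[390,127],[508,128.5]],.012)
f("stand front",[[275,128],[274.5,170]],.012)
f("apron",[[425,181.5],[410,318]],s["tcp_pos"][2]-.0089)
```

```text
front edge [[52.2, 105.9], [26.4, 106.6]]
far edge [[52.2, 105.9], [50.9, 168.6]]
near edge [[-58.5, 131.0], [-59.1, 167.8]]
stand left [[72.1, -0.3], [71.5, 96.4], [70.1, 198.6]]
stand front [[70.8, -2.9], [34.4, -3.6]]
apron [[45.0, 80.4], [-41.5, 82.3]]
```

The picture shows the leaf's front corner at (403,151) and its near edge at row 269. The apron sits square in the grip, with its lateral centre at about 0. I'll turn slightly, shift and lower in front of the lip.

```bash
python3 -m creep '[[0,0,0,0.15],[-0.15,0.6,3,0],[0,0,4,0],[0,0,2.5,0],[0,0,0.8,0],[0,0,0,0]]'
python3 - <<'E'
from h import *
go(.53,.04,.025,.3)
C=cam("wrist");im=viewer.get_image("wrist");cv2.imwrite('pics/w4.png',im[:,:,::-1])
im=viewer.get_image("side");
b=im[120:240,230:410];a=cv2.imread('pics/w4.png')[100:340,250:560]
cv2.imwrite('pics/m4.png',np.hstack([cv2.resize(a,(775,600))])) ; cv2.imwrite('pics/s4.png',cv2.resize(b,None,fx=4,fy=4)[:,:,::-1])
print(proj(C,[[.637,.0425-.055,.023],[.637,.0425+.055,.023]]))
E
```

```text
t: 9.2
tcp_pos: [0.5363, 0.0394, 0.0297]
eef_rot: [-2.217, -2.226, 0.0]
ft_force: [0.2, -0.3, -1.2]
width: 0.008
finger_force: 35.0
t 9.2 tcp [0.5363 0.0394 0.0297] yaw_y 0.24 q6 0.05 q1 0.05 tilt [-4.e-04 -0.e+00 -1.e+00] F [ 0.2 -0.3 -1.2] w 0.008
shift cm [ 0.06 -0.63  0.47] turn -0.01 xaxis [-0.004  1.    -0.   ]
[[438.33496949 335.09046334]
 [468.70761737 158.68213691]]
```

View pics/m4.png

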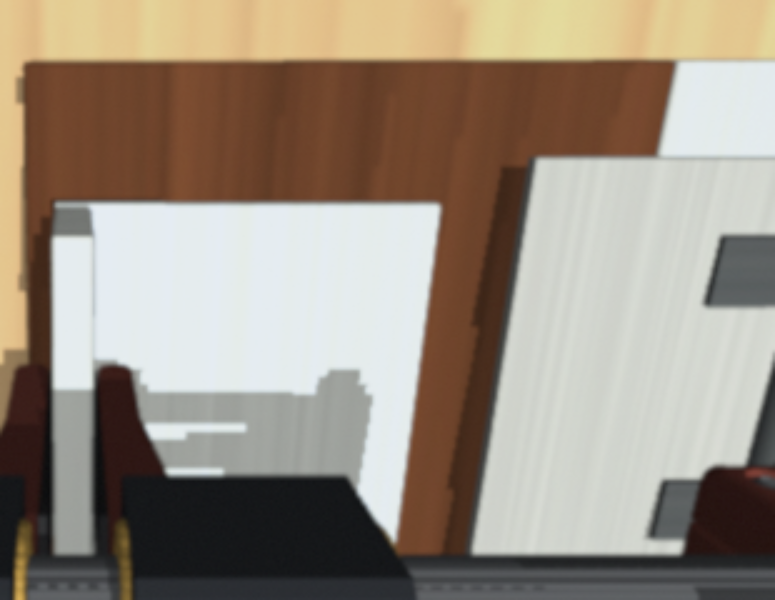

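Run:
```python
from h import *
C=cam("wrist");s=r.read_state();R=Ro.from_rotvec(s["eef_rot"]).as_matrix();p=s["tcp_pos"]
f=lambda n,uv,z:print(n,np.round((unproj(C,250*np.array([1,.4])+np.array(uv)/2.5,z)-p)@R*1000,1)[:,:2].tolist())
f("leaf front",[[533,157],[470,553]],.023)
f("leaf far edge",[[533,157],[775,156]],.023)
f("stand left",[[25,63],[450,61],[675,60]],.012)
f("apron",[[441,203],[398,545]],p[2]-.0089)
```

```text
leaf front [[55.3, 99.0], [-43.1, 99.5]]
leaf far edge [[55.3, 99.0], [55.4, 150.9]]
stand left [[74.7, -10.0], [75.0, 83.7], [75.1, 133.3]]
apron [[45.1, 81.2], [-41.6, 81.8]]
```

Square within 0.2° and centred within 0.3 mm. The lip is 18 mm ahead, so it needs about 52 mm to home. Now lower near the board and slide in.

```bash
python3 -m creep '[[0,0,0.3,0],[0,0,0.15,0],[0,0,0,0]]'
python3 -m creep '[[0,1,0,0],[0,1,0,0],[0,1,0,0],[0,0.8,0,0],[0,0.5,0,0],[0,0.3,0,0],[0,0,0,0],[0,0,0,0]]'
python3 -m creep '[[0,0.2,0,0],[0,0.1,0,0],[0,0.1,0,0],[0,0.1,0,0],[0,0,0,0]]'
```

```text
t: 9.68
tcp_pos: [0.5363, 0.0394, 0.0253]
eef_rot: [2.217, 2.226, 0.0]
ft_force: [0.4, 0.3, -1.9]
width: 0.0076
finger_force: 35.0
t: 10.68
tcp_pos: [0.582, 0.0396, 0.0251]
eef_rot: [-2.217, -2.226, 0.001]
ft_force: [0.9, 0.5, -1.4]
width: 0.008
finger_force: 35.0
t: 11.3
tcp_pos: [0.5874, 0.0397, 0.0252]
eef_rot: [2.217, 2.226, 0.0]
ft_force: [0.2, 0.7, -1.6]
width: 0.0076
finger_force: 35.0
```

Not home yet (about 0.5 mm by estimate); feel for the stop in 1 mm steps.

```bash
python3 -m creep '[[0,0.1,0,0],[0,0,0,0]]'
python3 -m creep '[[0,0.1,0,0],[0,0,0,0]]'
```

```text
t: 11.55
tcp_pos: [0.5883, 0.0396, 0.0252]
eef_rot: [-2.217, -2.226, 0.0]
ft_force: [-0.5, -0.1, -1.7]
width: 0.0076
finger_force: 35.0
t: 11.8
tcp_pos: [0.5884, 0.0396, 0.025]
eef_rot: [-2.216, -2.225, 0.002]
ft_force: [-4.8, -0.8, 0.7]
width: 0.0079
finger_force: 35.0
```

The stop is felt at x = 0.588, as predicted. Now press down.

```bash
python3 -m creep '[[0,0.1,0,0],[0,0,0.1,0],[0,0,0,0]]'
python3 -m creep '[[0,0,0.1,0],[0,0,0,0]]'
```

```text
t: 12.18
tcp_pos: [0.5884, 0.0396, 0.0249]
eef_rot: [-2.215, -2.224, 0.004]
ft_force: [-11.1, -0.2, 13.1]
width: 0.0079
finger_force: 35.0
t: 12.42
tcp_pos: [0.5884, 0.0396, 0.0249]
eef_rot: [-2.215, -2.225, 0.004]
ft_force: [-13.2, -0.7, 23.1]
width: 0.008
finger_force: 35.0
```

```bash
python3 -m creep '[[0,-0.05,-0.08,0],[0,0,0,0],[0,0,0,0],[0,0,0,0]]'
python3 - <<'E'
from h import *
go(.588,.04,.0249,.24)
C=cam("wrist");a=viewer.get_image("wrist")[100:340,250:560];b=viewer.get_image("side")[110:230,250:400]
cv2.imwrite('pics/f.png',np.vstack([cv2.resize(a,(388,300)),cv2.resize(b,(388,300),interpolation=cv2.INTER_CUBIC)])[:,:,::-1])
for c in("wrist","side"):
  for q in("hub","tube","left_leaf"):print(c,q,[(round(d["conf"],2),np.round(d["location"],3).tolist()) for d in spotter.spot_in(c,q)][:1])
E
```

```text
t: 12.92
tcp_pos: [0.5884, 0.0396, 0.0249]
eef_rot: [-2.215, -2.225, 0.003]
ft_force: [-8.9, -1.3, 13.8]
width: 0.0077
finger_force: 35.0
t 12.93 tcp [0.5884 0.0396 0.0249] yaw_y 0.24 q6 0.04 q1 0.05 tilt [-2.7e-03 -2.0e-04 -1.0e+00] F [-8.9 -1.3 13.8] w 0.0077
shift cm [ 0.04 -0.04 -0.  ] turn 0.0 xaxis [-0.004  1.    -0.   ]
wrist hub [(0.74, [0.728, 0.051, 0.022])]
wrist tube []
wrist left_leaf [(0.97, [0.674, 0.06, 0.022])]
side hub [(0.7, [0.735, 0.03, 0.056])]
side tube [(0.69, [0.737, -0.123, 0.055])]
side left_leaf [(0.59, [0.672, 0.033, 0.024])]
```

View pics/f.png

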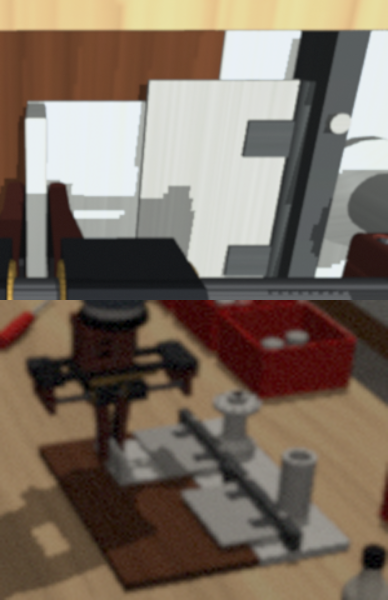

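The flange is tucked squarely under the level left leaf (leaf edge at about (145,80–270) in the top half), home on the stop, with a downward push of about 14 N. The hub and tube have not moved. Handing in.

```bash
python3 -c "
from bench import order
print(order.close_job())"
```

```text
the job is handed in; nothing more can be done
None
```

The job is handed in at about 13 s: the apron is tucked squarely and centrally under the left (hub) leaf, home against the stop, still gripped by its upstand and pressed down with about 14 N; the leaves look level and I touched nothing else.

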